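# Fetch the thick clay rod from behind a paint bottle and put it in its hole

## Task

The thicker of the two wooden clay-rolling rods stands under the little shelf, behind one of the two white paint bottles. Move that bottle aside, take the thick rod out and stand it fully down in the one hole of the storage block that fits it closely, then put the bottle back upright exactly where it stood. Leave the thin rod standing where it is, and let both bottles end up where they began.

Things in the scene. Friction and masses are not known exactly. Their poses are not given: they have to be found in the camera images.
- riser: Fixed plywood shelf riser: roof 95 deep x 360 wide x 16 mm, underside 200 mm above the table, on a back panel; no floor. Its open front faces to the robot's left and towards it. Origin on the table, 30 mm behind the roof's front edge; local x points to the back, y to the far end, z up. Rods stand at about x = 0, y = +90 and -90 mm, either way round; bottles at about x = -110 mm, one before each rod.
- roof_edge (a point): Middle of the lower front edge of the riser's roof, 200 mm above the table. The roof blocks a gripper coming straight down on a rod; one tilted about 45 degrees, reaching in from the front, clears it once the bottle is away. Back panel's face 83 mm behind this edge, narrow side panels at the roof's ends start 53 mm behind it. A tin and a glue stick lie fixed on the roof, up to 245 mm high.
- rod_thick: Thick wooden rod standing upright, diameter 34 mm, height 120 mm, about 70 g, edges chamfered 3 mm. Origin at the centre of its foot, z along the rod. Behind the far or the near bottle.
- rod_thin: Thin wooden rod standing upright, diameter 22 mm, height 120 mm, about 30 g, behind the other bottle. Origin at the centre of its foot, z along the rod. Must stay.
- bottle_far: White plastic paint bottle with pointed cap, in front of the riser's far half (local +y): 145 mm high, body about 57 mm across up to about 90 mm, sloping shoulder to about 115 mm, then a cap about 32 mm across up to the top, good to pinch from above. About 0.2 kg. Origin at the centre of its base, z up.
- bottle_near: The same kind of bottle in front of the riser's near half (local -y). Origin at the centre of its base, z up.
- block: Fixed wooden storage block 240 x 85 x 45 mm lying on the table to the robot's left, its length roughly along the world x axis, with a row of three upright blind holes 35 mm deep and 75 mm apart. Origin at the centre of its underside, x along the row.
- block_hole0 (a point): Centre of the mouth (block's top face, 45 mm above the table) of the small hole, diameter 26 mm, at the robot's end of the row.
- block_hole1 (a point): Centre of the mouth of the middle hole, diameter 36.5 mm with a 3 mm chamfer (little play, expect to feel for it): the one that fits the thick rod, which then stands out 85 mm above the block.
- block_hole2 (a point): Centre of the mouth of the large hole, diameter 50 mm, at the far end: too loose for the thick rod.
There are look-alikes about, which are no part of the job. Leave any purple look-alike of the rod_thick alone.

How it is judged (in metres and radians):
On the way, in this order (a step that is already met when the one before it is completed fails the run):
1. the bottle in front of the thick rod has been moved aside (over 60 mm) while the rod still stands under the shelf (distance of rod_thick from where it was at the start of the episode below 0.03 m and ((y of rod_thick in the frame of riser above 0 m and distance of bottle_far from where it was at the start of the episode above 0.06 m) or (y of rod_thick in the frame of riser below 0 m and distance of bottle_near from where it was at the start of the episode above 0.06 m))), for 0.2 s.
2. the thick rod stands in the middle hole (horizontal distance between rod_thick and block_hole1 below 0.008 m and z of rod_thick in the frame of block_hole1 below -0.028 m), for 0.2 s.
At the end, for the whole second after the job is handed in: The thick rod stands in the middle hole (foot within 8 mm of its axis and at least 28 mm deep, upright within 0.2 rad); both bottles and the thin rod stand upright (within 0.1 rad) within 25 mm of where they began; all at rest (all of step 2 and angle between rod_thick's own z axis and vertical below 0.2 rad and distance of each of bottle_far, bottle_near, rod_thin from where it was at the start of the episode below 0.025 m and angle between each of bottle_far, bottle_near, rod_thin's own z axis and vertical below 0.1 rad and linear speed of each of rod_thick, bottle_far, bottle_near below 0.02 m/s); the robot touches nothing.
It fails at once if the thin rod is knocked over or carried off (angle between rod_thin's own z axis and vertical above 0.5 rad or distance of rod_thin from where it was at the start of the episode above 0.05 m).
It fails at once if a bottle is knocked over (angle between any of bottle_far, bottle_near's own z axis and vertical above 0.8 rad).
It also fails if it takes over 64 s, if anything falls off the work surface, if the arm or the gripper's body presses on something with over 40 N, if the wrist force passes 120 N, or if a joint passes its speed limit or range.

## Robot

A 6-joint arm with a two-finger parallel gripper is mounted at the origin on a cart in front of the work surface, level with it; the furniture and walls round the work are solid. World frame = base frame: x ahead of the robot, y to its left, z up, the work surface at z = 0. Lengths are in mm, angles in rad, forces in N, time in s.
With the tool pointing down it reaches from about 275 to 750 mm from the base axis. Payload 10.2 kg.
Tool frame: the origin (TCP) lies on the centre line of the jaws, within the pads' length; the fingertips stand 11 mm ahead of it and the grasp point (between the pads) lies 8 mm behind it; z points along the fingers, y is the line along which they close (so a half turn about z gives the same grasp; the last joint's range is limited). The gripper opens to 88 mm and grips with 3 to 60 N. Pads are 18 mm wide; open, the fingers measure 123 mm over their backs; the gripper's body (75 mm by 187 mm) begins 45 mm behind the grasp point.
Start: joints at [0.959, 0.313, 1.498, -0, 1.331, -0.223], TCP at [199.029, 485.818, 249.72] pointing down, gripper open.
Joint ranges: [-2.94, 2.94], [-0.97, 2.17], [0.19, 2.56], [-1.23, 4.37], [0.02, 3.11], [-2.88, 2.88]. Speed limits (rad/s): [2.39, 2.39, 3.01, 3.14, 3.14, 3.14].

## Interface

Orientations are given as a unit quaternion [x, y, z, w].
In Python, from cell import ctrl gives the robot as it stands.
- The arm moves only by the shell command python3 -m inch 'ROWS' [FORCE]. ROWS is JSON, a list of rows, each an object with "delta_pos": the shift along the tool's x, y, z each as a share of 600 mm, from -1 to 1, a list of three; "delta_rot": the turn, a rotation vector about the tool's x, y, z each as a share of 90 degrees, from -1 to 1, a list of three; "jaw": the closure, from 0 (fully open) to 1 (shut). A call has 1 to 12 rows; each row is the pose to reach, as a shift and turn from the pose commanded when the call began, along the tool's axes at that moment; what a row does not reach only later rows make up. A row lasts 1/8 s, in which the tool goes at most 62.5 mm and 10.7 degrees, less where a joint would pass 70% of its speed; a pose out of reach is approached as far as the arm can. A call with a number of a shift or a turn outside -1 to 1 is refused whole. A call with a gripper value outside its range is refused whole. The fingers move at their own pace and stop on an object; FORCE is the grip in N (left out, the last holds). Time passes only in rows, so rows that repeat a pose let the fingers close. It gives the time, the measured TCP pose, the force, the opening and the grip force at its end, in the units of the state.
- ctrl.state(): the state, without advancing time (a new reading comes with each control period).
- ctrl.get_image(name): name is "scene" or "top" or "wrist"; returns a dict with "pixels" (420x560x3 uint8, blue, green, red), "range_z" (420x560 float32, mm along the optical axis (not along the pixel's ray), 0 where there is no reading), "mtx" (3x3 intrinsics, pixels), "k1" (the pictures are not rectified: a ray, as slopes to the right and down, at radius r is drawn at 1 + k1 r^2 times it, then the intrinsics apply), "camera_from_world" (4x4, takes a point from world to camera coordinates). Camera axes: x right, y down, z forward; pixel columns grow to the right and rows downward; lengths in mm; the calibration is good to about 2 mm. A picture is of the moment at which its call begins.
- ctrl.job_done(): hands the job in; it is judged then, once.
The state is a dict: "time": time; "joint_pos": joint angles; "qd": joint speeds; "joint_efforts": joint torques, N m; "tool_pos": TCP position; "tcp_rot": TCP orientation; "wrist_force": force on the tool from outside, world axes, zero at the start; "moment": the same for the moment, N m; "grip_width": opening from 0.0 (shut) to 1.0 (fully open); "grip_force": force on a finger pad.
Only numpy, scipy, OpenCV 4.12 (cv2) and the standard library are available. Lean on these libraries where they do the work, as an engineer would, in place of code of your own. Each camera call takes 0.05 s, during which the arm holds its last target. There are 200 camera calls.

## Working session

There is one attempt and no reset: what is moved stays moved. The work goes in short steps, Python scripts to look and compute and a shell command to move; the robot and the scene stay as the last step left them, time stands still between calls to the robot, and variables do not carry over. Pictures are saved under pics/ and viewed, at most 10 in all, crops included, and the job is handed in when it is done.

```bash
ls; mkdir -p pics
cat > h.py <<'E'
import numpy as np, cv2
from cell import ctrl
def grab(n):
    im=ctrl.get_image(n); return im
def world(im):
    """per-pixel world points from range_z"""
    h,w=im["range_z"].shape; K=np.array(im["mtx"],float)
    u,v=np.meshgrid(np.arange(w),np.arange(h))
    p=cv2.undistortPoints(np.stack([u,v],-1).reshape(-1,1,2).astype(np.float64),K,np.array([im["k1"],0,0,0.]),)
    p=p.reshape(h,w,2); z=im["range_z"].astype(float)
    c=np.stack([p[...,0]*z,p[...,1]*z,z],-1)
    T=np.linalg.inv(np.array(im["camera_from_world"]))
    W=c@T[:3,:3].T+T[:3,3]; W[z<=0]=np.nan
    return W
E
python3 - <<'E'
from h import *
print(ctrl.state())
for n in("scene","top"):
    im=grab(n); cv2.imwrite(f"pics/{n}0.png",im["pixels"]); np.save(f"{n}W.npy",world(im)); np.save(f"{n}P.npy",im["pixels"])
    print(n,im["k1"],np.linalg.inv(im["camera_from_world"])[:3,3])
E
```

```text
pics
{'time': 0.0, 'joint_pos': array([ 9.58581531e-01,  3.13453478e-01,  1.49842060e+00, -1.36957296e-06,
        1.33100422e+00, -2.23396426e-01]), 'qd': array([-0.0001858 ,  0.00125513, -0.000339  ,  0.00108275, -0.00089683,
       -0.00054375]), 'joint_efforts': array([ 2.57675174e-04, -4.02201140e+01, -2.52275187e+01,  6.95054093e-02,
        3.51366238e-02, -1.03722416e-04]), 'tool_pos': array([198.90007297, 485.61685023, 249.16548694]), 'tcp_rot': array([ 1.93186684e-01,  9.81161807e-01, -5.87797227e-04, -2.60220846e-04]), 'wrist_force': array([0.21026226, 0.08637331, 0.48516264]), 'moment': array([0.03711529, 0.04238855, 0.02674297]), 'grip_force': 0.0, 'grip_width': 0.9983004214534921}
scene -0.11097833419827391 [128.22207436 907.57657221 923.55165436]
top -0.04435262238787985 [ 411.3622114    -9.60622203 1000.18218059]
```

View pics/scene0.png

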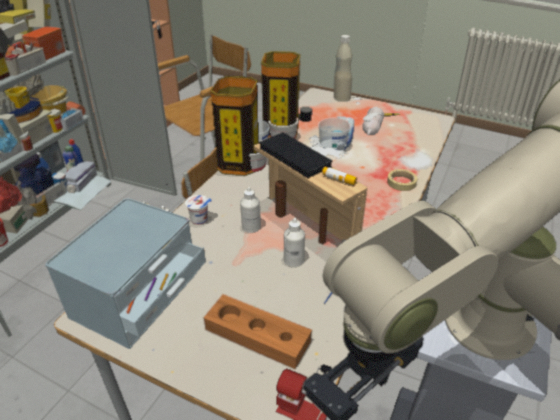

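View pics/top0.png

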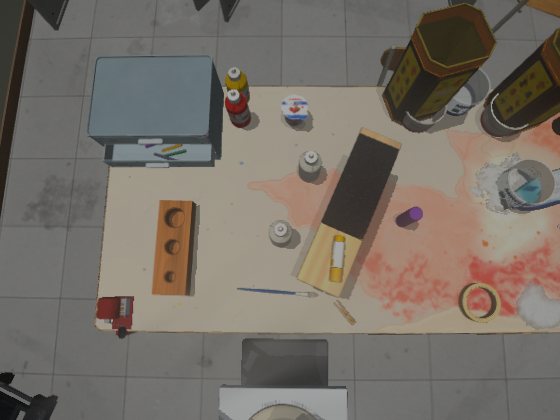

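The scene view shows two dark rods under the riser: a wider one at (281,197) behind the far bottle (250,212), and a narrower one at (323,225) behind the near bottle (294,245). The purple rod at top-view (410,216), behind the riser, is the look-alike. Block holes in the top view are at (169,277) small, (172,247) middle and (175,217) large. I'll confirm which rod is thick with a crop and measurements.

Run:
```python
from h import *
S=np.load("sceneW.npy");P=np.load("sceneP.npy");T=np.load("topW.npy");Q=np.load("topP.npy")
cv2.imwrite("pics/crop1.png",cv2.resize(P[160:280,220:380],None,fx=5,fy=5,interpolation=cv2.INTER_CUBIC))
np.set_printoptions(precision=1,suppress=True)
for r in(190,197,205):
  print("row",r,[(c,*S[r,c].round(0)) for c in range(273,290,2)])
for r in(220,228):
  print("row",r,[(c,*S[r,c].round(0)) for c in range(316,330,2)])
# bottles top: points in vicinity
for n,(u,v) in dict(far=(311,160),near=(280,233)).items():
  w=T[v-20:v+21,u-20:u+21].reshape(-1,3)
  for lo,hi in((125,160),(30,85)):
    m=(w[:,2]>lo)&(w[:,2]<hi); q=w[m]
    if len(q): print(n,lo,len(q),q.min(0),q.max(0),np.median(q,0))
  u2,v2=dict(far=(250,212),near=(294,245))[n]
  w=S[v2-30:v2+31,u2-20:u2+21].reshape(-1,3);
  for lo,hi in((125,142),(15,85)):
    q=w[(w[:,2]>lo)&(w[:,2]<hi)]
    if len(q): print(" scene",lo,len(q),q.min(0),q.max(0),np.median(q,0))
# block in top: orange mask at z~45
m=(abs(T[...,2]-45)<6); m[:, :140]=0; m[:,210:]=0; m[:190]=0; m[305:]=0
c=max(cv2.findContours(m.astype(np.uint8),cv2.RETR_EXTERNAL,cv2.CHAIN_APPROX_NONE)[0],key=cv2.contourArea)[:,0]
pts=np.array([T[y,x,:2] for x,y in c],np.float32); print("block",cv2.minAreaRect(pts), cv2.boxPoints(cv2.minAreaRect(pts)))
for u,v in((169,277),(172,247),(175,217)): print(u,v,T[v,u])
# roof z~216 in top
m=(T[...,2]>206)&(T[...,2]<226); m[:, :290]=0; m[:,410:]=0; m[:120]=0;m[305:]=0
c=max(cv2.findContours(m.astype(np.uint8),cv2.RETR_EXTERNAL,cv2.CHAIN_APPROX_NONE)[0],key=cv2.contourArea)[:,0]
pts=np.array([T[y,x,:2] for x,y in c],np.float32); print("roof",cv2.minAreaRect(pts), cv2.boxPoints(cv2.minAreaRect(pts)))
```

```text
row 190 [(273, np.float64(710.0), np.float64(-221.0), np.float64(35.0)), (275, np.float64(666.0), np.float64(-149.0), np.float64(93.0)), (277, np.float64(655.0), np.float64(-140.0), np.float64(102.0)), (279, np.float64(651.0), np.float64(-146.0), np.float64(99.0)), (281, np.float64(645.0), np.float64(-147.0), np.float64(101.0)), (283, np.float64(639.0), np.float64(-148.0), np.float64(102.0)), (285, np.float64(637.0), np.float64(-157.0), np.float64(97.0)), (287, np.float64(661.0), np.float64(-222.0), np.float64(48.0)), (289, np.float64(654.0), np.float64(-222.0), np.float64(51.0))]
row 197 [(273, np.float64(710.0), np.float64(-220.0), np.float64(7.0)), (275, np.float64(665.0), np.float64(-146.0), np.float64(70.0)), (277, np.float64(655.0), np.float64(-139.0), np.float64(77.0)), (279, np.float64(649.0), np.float64(-142.0), np.float64(77.0)), (281, np.float64(645.0), np.float64(-147.0), np.float64(76.0)), (283, np.float64(640.0), np.float64(-151.0), np.float64(74.0)), (285, np.float64(637.0), np.float64(-158.0), np.float64(70.0)), (287, np.float64(661.0), np.float64(-223.0), np.float64(
[... 1876 characters left out ...]
  -6.6 126. ] [545.3  21.2 147. ] [529.3   7.1 132.1]
near 30 47 [501.6 -19.   31.2] [520.   33.2  83.1] [505.    6.   60.7]
 scene 125 81 [515.7  -4.  125.3] [544.7  25.8 141.5] [527.9  13.6 131.2]
 scene 15 415 [ 500.  -176.3   15.2] [550.9  41.9  84.6] [517.1  33.2  50.5]
block ((497.1881103515625, 283.0561828613281), (87.66132354736328, 240.0944061279297), 88.80369567871094) [[376.3 241.7]
 [616.3 236.7]
 [618.1 324.4]
 [378.1 329.4]]
169 277 [420.2 295.8   9.8]
172 247 [498.  292.9   8.5]
175 217 [577.8 289.5   9.4]
roof ((458.02783203125, -97.25718688964844), (95.47027587890625, 130.45089721679688), 66.04684448242188) [[ 379.  -114.4]
 [ 498.3 -167.4]
 [ 537.   -80.1]
 [ 417.8  -27.2]]
```

View pics/crop1.png

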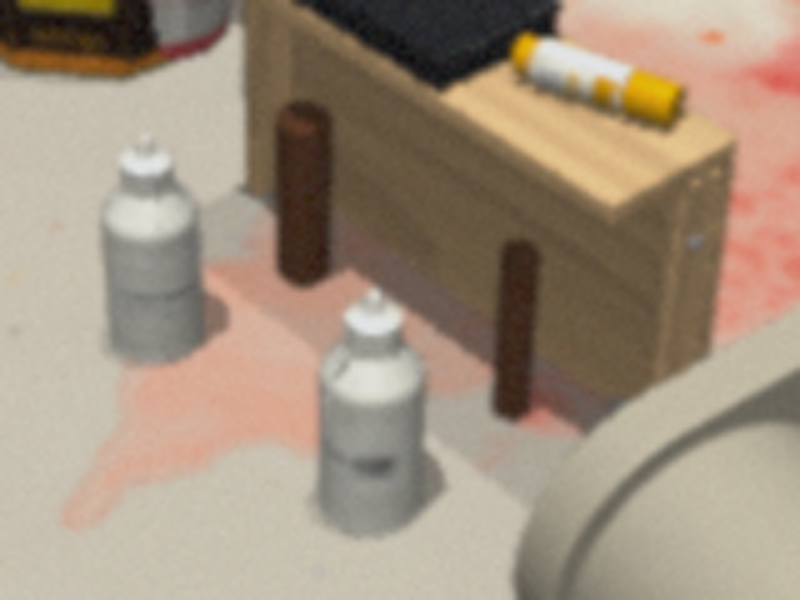

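The crop confirms it: the left rod (303,190 in the crop) is clearly thicker and stands behind the far bottle. The right one (517,330) is the thin rod and must stay. Next I'll refine the rod, hole and riser positions and write a delta helper.

```bash
cat >> h.py <<'E'
from scipy.spatial.transform import Rotation as R
Y=np.array([0.914,-0.406,0]);Y/=np.linalg.norm(Y);X=np.array([Y[1],-Y[0],0])
def pose(tilt=0,yaw=None,flip=1):
    """tool tilted by tilt deg, closing along y dir; yaw(deg) = world heading of tool y (default riser Y)"""
    y=Y if yaw is None else np.array([np.cos(np.radians(yaw)),np.sin(np.radians(yaw)),0])
    y=y*flip
    z0=np.array([0,0,-1.]); M=np.stack([np.cross(y,z0),y,z0],1)
    return R.from_matrix(M)*R.from_euler('y',-tilt*flip,degrees=True)
def delta(p,rot):
    s=ctrl.state(); r0=R.from_quat(s["tcp_rot"]); d=r0.inv().apply(np.array(p,float)-s["tool_pos"])/600
    rv=(r0.inv()*rot).as_rotvec()/(np.pi/2)
    print("dp",d.round(4).tolist(),"dr",rv.round(3).tolist())
def st():
    s=ctrl.state(); print(round(s["time"],2),"q",s["joint_pos"].round(2),"tcp",s["tool_pos"].round(1),"F",s["wrist_force"].round(1),"w",round(88*s["grip_width"],1),"gf",round(s["grip_force"],1)); return s
E
python3 - <<'E'
from h import *
from scipy.optimize import least_squares
np.set_printoptions(precision=1,suppress=True)
S=np.load("sceneW.npy");T=np.load("topW.npy");Q=np.load("topP.npy")
im=grab("top");K=im["mtx"];Mi=np.linalg.inv(im["camera_from_world"])
def ray(uv,z):
    p=cv2.undistortPoints(np.array(uv,float).reshape(-1,1,2),K,np.array([im["k1"],0,0,0.])).reshape(-1,2)
    d=np.c_[p,np.ones(len(p))]@Mi[:3,:3].T; o=Mi[:3,3]; return o+d*((z-o[2])/d[:,2])[:,None]
for n,r,(c0,c1),(r0,r1) in(("thick",17,(273,289),(186,208)),("thin",11,(317,330),(212,234))):
    q=S[r0:r1,c0:c1].reshape(-1,3); m0=np.nanmedian(S[r0+8,(c0+c1)//2-1]); ce=S[r0+8,(c0+c1)//2-1]
    q=q[np.hypot(*(q[:,:2]-ce[:2]).T)<30]
    f=least_squares(lambda c:np.hypot(*(q[:,:2]-c).T)-r,ce[:2]-[0,15],loss="soft_l1")
    print(n,f.x,np.abs(f.fun).mean(),len(q))
W=ray([(x,y) for y in range(420) for x in range(560)],45).reshape(420,560,3)
g=cv2.cvtColor(Q,cv2.COLOR_BGR2HSV)[...,2]
sub=(g[195:300,150:200]<np.median(g[220:280,150:190])*0.72).astype(np.uint8)
for c in cv2.findContours(sub,cv2.RETR_EXTERNAL,cv2.CHAIN_APPROX_NONE)[0]:
    if cv2.contourArea(c)>15:
        a=c[:,0].astype(float)+[150,195]; w=ray(a,45); (cc,rr)=cv2.minEnclosingCircle(w[:,:2].astype(np.float32)); print("hole",a.mean(0),cc,2*rr, w.min(0)[:2],w.max(0)[:2])
# edges of block top: orange
hsv=cv2.cvtColor(Q,cv2.COLOR_BGR2HSV); m=cv2.inRange(hsv,(3,120,60),(20,255,255)); m[:190]=0;m[300:]=0;m[:,:140]=0;m[:,205:]=0
c=max(cv2.findContours(m,cv2.RETR_EXTERNAL,cv2.CHAIN_APPROX_NONE)[0],key=cv2.contourArea)
print("block z45",cv2.minAreaRect(ray(c[:,0],45)[:,:2].astype(np.float32)))
cv2.imwrite("pics/block.png",cv2.resize(Q[190:305,140:220],None,fx=5,fy=5,interpolation=cv2.INTER_CUBIC))
for u,v in((330,180),(340,160)): pass
# roof long edge direction: all points z>205 footprint
m=(T[...,2]>205)&(T[...,2]<255); m[:,:290]=0;m[:,405:]=0;m[:120]=0;m[305:]=0
c=max(cv2.findContours(m.astype(np.uint8),cv2.RETR_EXTERNAL,cv2.CHAIN_APPROX_NONE)[0],key=cv2.contourArea)[:,0]
print("roof",cv2.boxPoints(cv2.minAreaRect(np.array([T[y,x,:2] for x,y in c],np.float32))))
delta([705,-65.5,250],pose(0))
E
```

```text
thick [ 653.5 -159. ] 1.510080056499722 241
thin [488.2 -94.1] 1.4096949842649404 174
hole [168.5 276.3] (422.143310546875, 285.3150939941406) 26.863698959350586 [410.  277.9] [434.8 297.5]
hole [170.4 246.2] (496.15704345703125, 283.177978515625) 39.165706634521484 [477.2 269.9] [515.1 300.2]
hole [171.7 215.9] (572.0751953125, 281.7879333496094) 52.46562576293945 [545.9 261.5] [597.9 305.2]
hole [190.6 248.7] (493.96258544921875, 234.9464111328125) 234.86282348632812 [376.5 225.7] [611.4 242.5]
block z45 ((496.9498291015625, 281.8876037597656), (84.31134033203125, 238.54129028320312), 88.89302825927734)
roof [[ 378.8 -115.1]
 [ 711.4 -258.8]
 [ 749.4 -170.6]
 [ 416.9  -27. ]]
dp [-1.1287, -0.5304, -0.0009] dr [-0.001, 0.0, 1.019]
```

View pics/block.png

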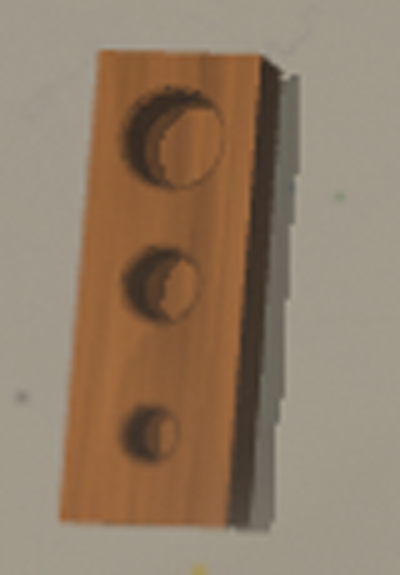

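The block crop shows the holes at (150,433) small, (162,285) middle and (175,138) large. The block centre and hole fit agree on the middle hole at about (496.5,282), and the thick rod is at about (653.5,-160). First move: over the far bottle.

```bash
python3 -m inch '[{"delta_pos":[-0.1,-0.047,0],"delta_rot":[0,0,0.1],"jaw":0},{"delta_pos":[-0.2,-0.094,0],"delta_rot":[0,0,0.2],"jaw":0},{"delta_pos":[-0.3,-0.141,0],"delta_rot":[0,0,0.3],"jaw":0},{"delta_pos":[-0.4,-0.188,0],"delta_rot":[0,0,0.4],"jaw":0},{"delta_pos":[-0.5,-0.235,0],"delta_rot":[0,0,0.5],"jaw":0},{"delta_pos":[-0.6,-0.282,0],"delta_rot":[0,0,0.6],"jaw":0},{"delta_pos":[-0.7,-0.329,0],"delta_rot":[0,0,0.7],"jaw":0},{"delta_pos":[-0.8,-0.376,0],"delta_rot":[0,0,0.8],"jaw":0},{"delta_pos":[-0.9,-0.423,0],"delta_rot":[0,0,0.9],"jaw":0},{"delta_pos":[-0.95,-0.446,0],"delta_rot":[0,0,0.98],"jaw":0},{"delta_pos":[-0.95,-0.446,0],"delta_rot":[0,0,0.98],"jaw":0}]'; python3 -c "
from h import *
st();delta([705,-65.5,200],pose(0))"
```

```text
time: 1.52
tool_pos: [626.4, 18.9, 248.1]
tcp_rot: [0.823, 0.568, -0.001, -0.0]
wrist_force: [-0.7, 0.8, -0.5]
grip_width: 1.001
grip_force: 0.0
1.52 q [-0.16  0.54  1.16 -0.    1.44  0.21] tcp [626.4  18.9 248.1] F [-0.7  0.8 -0.5] w 88.1 gf 0.0
dp [-0.0851, 0.1725, 0.08] dr [-0.001, 0.0, 0.035]
```

```bash
python3 -m inch '[{"delta_pos":[-0.043,0.086,0.04],"delta_rot":[0,0,0.035],"jaw":0},{"delta_pos":[-0.085,0.1725,0.08],"delta_rot":[0,0,0.035],"jaw":0},{"delta_pos":[-0.085,0.1725,0.08],"delta_rot":[0,0,0.035],"jaw":0},{"delta_pos":[-0.085,0.1725,0.08],"delta_rot":[0,0,0.035],"jaw":0}]'; python3 -c "
from h import *
im=grab('wrist');cv2.imwrite('pics/w1.png',im['pixels']);W=world(im)
m=(W[...,2]>118)&(W[...,2]<150)&(np.hypot(W[...,0]-705,W[...,1]+65)<35);q=W[m];print(len(q),q.min(0),q.max(0),np.median(q,0))
st();delta([705,-65.5,126],pose(0))"
```

```text
time: 2.02
tool_pos: [703.9, -60.7, 202.2]
tcp_rot: [0.837, 0.548, 0.0, -0.0]
wrist_force: [0.3, 0.2, 0.8]
grip_width: 1.002
grip_force: 0.0
1370 [691.29664234 -76.80029056 118.11822617] [721.61183704 -46.73884961 146.17229277] [707.80589715 -58.55522    132.13459449]
2.08 q [-0.25  0.77  0.9   0.    1.47  0.16] tcp [703.9 -60.4 203.2] F [0.6 0.4 0.1] w 87.7 gf 0.0
dp [-0.0071, 0.0048, 0.1286] dr [0.001, -0.0, 0.005]
```

```bash
python3 -m inch '[{"delta_pos":[-0.005,0.004,0.06],"delta_rot":[0,0,0.005],"jaw":0},{"delta_pos":[-0.005,0.004,0.11],"delta_rot":[0,0,0.005],"jaw":0},{"delta_pos":[-0.005,0.004,0.127],"delta_rot":[0,0,0.005],"jaw":0},{"delta_pos":[-0.005,0.004,0.127],"delta_rot":[0,0,0.005],"jaw":0.3},{"delta_pos":[-0.005,0.004,0.127],"delta_rot":[0,0,0.005],"jaw":0.8},{"delta_pos":[-0.005,0.004,0.127],"delta_rot":[0,0,0.005],"jaw":0.8},{"delta_pos":[-0.005,0.004,0.127],"delta_rot":[0,0,0.005],"jaw":0.8},{"delta_pos":[-0.005,0.004,0.127],"delta_rot":[0,0,0.005],"jaw":0.8},{"delta_pos":[-0.005,0.004,0.127],"delta_rot":[0,0,0.005],"jaw":0.8}]' 25; python3 -c "
from h import *
st();delta([600,110,200],pose(0))"
```

```text
time: 3.2
tool_pos: [705.2, -65.6, 125.6]
tcp_rot: [0.839, 0.544, -0.0, 0.0]
wrist_force: [-0.5, 0.2, 2.2]
grip_width: 0.345
grip_force: 18.9
3.2 q [-0.26  0.83  0.99 -0.    1.32  0.16] tcp [705.2 -65.6 125.6] F [-0.5  0.2  2.2] w 30.3 gf 18.9
dp [0.1957, -0.2795, -0.1241] dr [-0.0, 0.0, -0.001]
```

```bash
python3 -m inch '[{"delta_pos":[0,0,-0.03],"delta_rot":[0,0,0],"jaw":0.8},{"delta_pos":[0.01,-0.02,-0.06],"delta_rot":[0,0,0],"jaw":0.8},{"delta_pos":[0.05,-0.07,-0.06],"delta_rot":[0,0,0],"jaw":0.8},{"delta_pos":[0.1,-0.14,-0.06],"delta_rot":[0,0,0],"jaw":0.8},{"delta_pos":[0.15,-0.21,-0.06],"delta_rot":[0,0,0],"jaw":0.8},{"delta_pos":[0.185,-0.26,-0.06],"delta_rot":[0,0,0],"jaw":0.8},{"delta_pos":[0.196,-0.28,-0.05],"delta_rot":[0,0,0],"jaw":0.8},{"delta_pos":[0.196,-0.28,-0.03],"delta_rot":[0,0,0],"jaw":0.8},{"delta_pos":[0.196,-0.28,-0.01],"delta_rot":[0,0,0],"jaw":0.8},{"delta_pos":[0.196,-0.28,-0.001],"delta_rot":[0,0,0],"jaw":0.8},{"delta_pos":[0.196,-0.28,-0.001],"delta_rot":[0,0,0],"jaw":0.8}]'; python3 -c "
from h import *
st()"
```

```text
time: 4.58
tool_pos: [600.2, 109.6, 125.8]
tcp_rot: [0.839, 0.544, -0.0, 0.0]
wrist_force: [0.7, -0.1, -2.3]
grip_width: 0.342
grip_force: 25.0
4.58 q [-0.01  0.61  1.38 -0.    1.15  0.41] tcp [600.2 109.6 125.8] F [ 0.7 -0.1 -2.3] w 30.1 gf 25.0
```

```bash
python3 -m inch '[{"delta_pos":[0,0,0],"delta_rot":[0,0,0],"jaw":0.3},{"delta_pos":[0,0,0],"delta_rot":[0,0,0],"jaw":0},{"delta_pos":[0,0,0],"delta_rot":[0,0,0],"jaw":0},{"delta_pos":[0,0,-0.06],"delta_rot":[0,0,0],"jaw":0},{"delta_pos":[0,0,-0.16],"delta_rot":[0,0,0],"jaw":0},{"delta_pos":[0,0,-0.25],"delta_rot":[0,0,0],"jaw":0},{"delta_pos":[0,0,-0.25],"delta_rot":[0,0,0],"jaw":0}]'
python3 - <<'E'
from h import *
st()
im=grab("top");W=world(im);m=(W[...,2]>125)&(W[...,2]<150)&(np.hypot(W[...,0]-600,W[...,1]-110)<60);q=W[m];print(len(q),q.min(0) if len(q) else 0,q.max(0) if len(q) else 0)
c=np.array([653.5,-160.5,80])  # grasp point
Rt=pose(45); z=Rt.as_matrix()[:,2]; tcp=c+8*z
print("final tcp",tcp,"z",z)
pre=tcp-160*z; print("pre",pre); delta(pre,Rt)
E
```

```text
time: 5.45
tool_pos: [600.9, 110.4, 280.7]
tcp_rot: [0.839, 0.544, 0.004, 0.002]
wrist_force: [0.1, -0.1, -1.0]
grip_width: 0.999
grip_force: 0.0
5.45 q [-0.01  0.49  1.17  0.    1.48  0.41] tcp [600.9 110.4 280.7] F [ 0.1 -0.1 -1. ] w 88.0 gf 0.0
0 0 0
final tcp [ 651.20358354 -165.66976513   74.34314575] z [-0.28705206 -0.64622064 -0.70710678]
pre [697.13191267 -62.2744626  187.48023074]
dp [-0.197, 0.2645, 0.1508] dr [0.001, -0.501, -0.002]
```

```bash
python3 -m inch '[{"delta_pos":[-0.04,0.05,0],"delta_rot":[0,-0.1,0],"jaw":0.2},{"delta_pos":[-0.08,0.1,0],"delta_rot":[0,-0.2,0],"jaw":0.2},{"delta_pos":[-0.12,0.16,0],"delta_rot":[0,-0.3,0],"jaw":0.2},{"delta_pos":[-0.16,0.21,0.02],"delta_rot":[0,-0.4,0],"jaw":0.2},{"delta_pos":[-0.197,0.2645,0.06],"delta_rot":[0,-0.5,0],"jaw":0.2},{"delta_pos":[-0.197,0.2645,0.06],"delta_rot":[0,-0.5,0],"jaw":0.2},{"delta_pos":[-0.197,0.2645,0.06],"delta_rot":[0,-0.5,0],"jaw":0.2}]'
python3 - <<'E'
from h import *
st(); Rt=pose(45); z=Rt.as_matrix()[:,2]; tcp=np.array([653.5,-160.5,80])+8*z
delta(tcp-160*z,Rt)
im=grab("wrist");cv2.imwrite("pics/w2.png",im["pixels"]);W=world(im);np.save("w2W.npy",W)
for r,c0,n in((17,(653.5,-160.5),'thick'),):
    q=W[(np.hypot(W[...,0]-c0[0],W[...,1]-c0[1])<30)&(W[...,2]>15)&(W[...,2]<112)];print(len(q),q.min(0) if len(q) else 0,q.max(0) if len(q) else 0)
    if len(q):
        from scipy.optimize import least_squares
        print(least_squares(lambda c:np.hypot(*(q[:,:2]-c).T)-r,c0,loss="soft_l1").x)
E
```

```text
time: 6.38
tool_pos: [696.3, -61.9, 240.4]
tcp_rot: [0.775, 0.503, -0.32, 0.208]
wrist_force: [0.5, 0.7, 1.5]
grip_width: 0.801
grip_force: 0.0
6.38 q [-0.03  0.98  0.6  -0.75  1.84  0.28] tcp [696.3 -61.9 240.4] F [0.5 0.7 1.5] w 70.5 gf 0.0
dp [0.0623, 0.0015, 0.0626] dr [-0.001, -0.001, -0.001]
2073 [ 638.09359619 -164.43388845   15.01774183] [ 671.24100422 -139.30840322  111.86162656]
[ 653.70935307 -157.57119251]
```

View pics/w2.png

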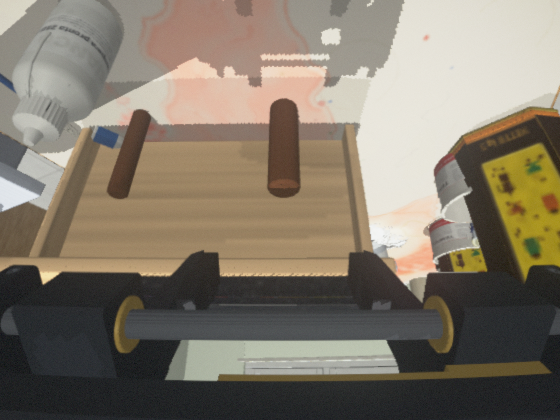

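The wrist view shows the thick rod centred at (283,147), the thin rod at (130,152) and the near bottle at (70,70), with a clear way in. Going in.

```bash
python3 -m inch '[{"delta_pos":[0.035,0.001,0.04],"delta_rot":[0,0,0],"jaw":0.2},{"delta_pos":[0.063,0.001,0.08],"delta_rot":[0,0,0],"jaw":0.2},{"delta_pos":[0.063,0.001,0.15],"delta_rot":[0,0,0],"jaw":0.2},{"delta_pos":[0.063,0.001,0.2],"delta_rot":[0,0,0],"jaw":0.2},{"delta_pos":[0.063,0.001,0.22],"delta_rot":[0,0,0],"jaw":0.2},{"delta_pos":[0.063,0.001,0.22],"delta_rot":[0,0,0],"jaw":0.2}]'
python3 - <<'E'
from h import *
st(); Rt=pose(45); z=Rt.as_matrix()[:,2]; tcp=np.array([653.5,-159,80])+8*z
delta(tcp,Rt)
im=grab("wrist");W=world(im)
from scipy.optimize import least_squares
q=W[(np.hypot(W[...,0]-653,W[...,1]+159)<28)&(W[...,2]>15)&(W[...,2]<112)];print(len(q),least_squares(lambda c:np.hypot(*(q[:,:2]-c).T)-17,(653,-159),loss="soft_l1").x)
E
```

```text
time: 7.18
tool_pos: [670.0, -123.2, 121.7]
tcp_rot: [0.776, 0.502, -0.32, 0.209]
wrist_force: [0.6, 1.2, -0.7]
grip_width: 0.8
grip_force: 0.0
7.17 q [-0.12  0.97  0.91 -0.74  1.55  0.43] tcp [ 670.  -123.2  121.7] F [ 0.6  1.2 -0.7] w 70.4 gf 0.0
dp [0.0025, -0.0009, 0.1089] dr [-0.0, -0.001, -0.002]
5870 [ 653.61117572 -157.56793762]
```

```bash
python3 -m inch '[{"delta_pos":[0.002,0,0.05],"delta_rot":[0,0,0],"jaw":0.2},{"delta_pos":[0.002,0,0.09],"delta_rot":[0,0,0],"jaw":0.2},{"delta_pos":[0.002,0,0.106],"delta_rot":[0,0,0],"jaw":0.2},{"delta_pos":[0.002,0,0.106],"delta_rot":[0,0,0],"jaw":0.4},{"delta_pos":[0.002,0,0.106],"delta_rot":[0,0,0],"jaw":0.75},{"delta_pos":[0.002,0,0.106],"delta_rot":[0,0,0],"jaw":0.75},{"delta_pos":[0.002,0,0.106],"delta_rot":[0,0,0],"jaw":0.75},{"delta_pos":[0.002,0,0.106],"delta_rot":[0,0,0],"jaw":0.75}]' 40
python3 - <<'E'
from h import *
s=st(); r=R.from_quat(s["tcp_rot"]); g=s["tool_pos"]-8*r.apply([0,0,1]); print("grasp",g)
for d in([0,0,6],-150*X+[0,0,6],-150*X+[0,0,160]): print((r.inv().apply(d)/600).round(4))
E
```

```text
time: 8.22
tool_pos: [651.9, -163.6, 74.6]
tcp_rot: [0.775, 0.503, -0.321, 0.208]
wrist_force: [-0.1, 1.1, 1.5]
grip_width: 0.372
grip_force: 40.0
8.22 q [-0.18  0.99  1.02 -0.77  1.43  0.47] tcp [ 651.9 -163.6   74.6] F [-0.1  1.1  1.5] w 32.7 gf 40.0
grasp [ 654.23632597 -158.40505337   80.22812307]
[-0.0071  0.     -0.0071]
[ 0.1697 -0.0005 -0.1839]
[-0.0118 -0.0004 -0.3653]
```

```bash
python3 -m inch '[{"delta_pos":[-0.007,0,-0.007],"delta_rot":[0,0,0],"jaw":0.75},{"delta_pos":[-0.014,0,-0.014],"delta_rot":[0,0,0],"jaw":0.75},{"delta_pos":[0.01,0,-0.04],"delta_rot":[0,0,0],"jaw":0.75},{"delta_pos":[0.06,0,-0.09],"delta_rot":[0,0,0],"jaw":0.75},{"delta_pos":[0.11,0,-0.14],"delta_rot":[0,0,0],"jaw":0.75},{"delta_pos":[0.15,0,-0.185],"delta_rot":[0,0,0],"jaw":0.75},{"delta_pos":[0.11,0,-0.24],"delta_rot":[0,0,0],"jaw":0.75},{"delta_pos":[0.05,0,-0.3],"delta_rot":[0,0,0],"jaw":0.75},{"delta_pos":[-0.01,0,-0.36],"delta_rot":[0,0,0],"jaw":0.75},{"delta_pos":[-0.01,0,-0.36],"delta_rot":[0,0,0],"jaw":0.75}]'
python3 - <<'E'
from h import *
s=st(); Rt=pose(45,yaw=36); z=Rt.as_matrix()[:,2]
delta(np.array([496.5,282,220])+8*z,Rt)
im=grab("scene");cv2.imwrite("pics/s2.png",im["pixels"])
E
```

```text
time: 9.48
tool_pos: [713.0, -28.1, 236.5]
tcp_rot: [0.777, 0.502, -0.318, 0.211]
wrist_force: [1.4, 0.2, -0.8]
grip_width: 0.372
grip_force: 40.0
9.47 q [ 0.01  1.06  0.45 -0.75  1.91  0.27] tcp [713.  -28.1 236.5] F [ 1.4  0.2 -0.8] w 32.7 gf 40.0
dp [0.2499, -0.5324, -0.2023] dr [-0.468, 0.001, -0.476]
```

View pics/s2.png

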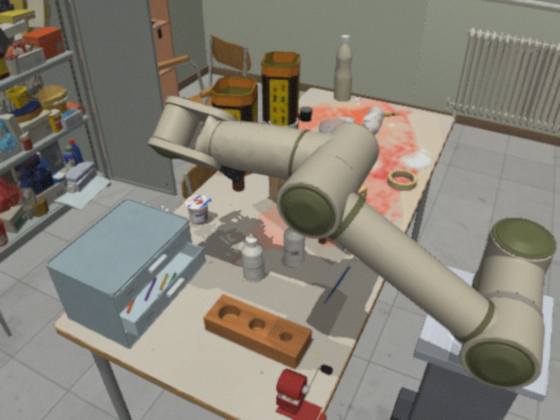

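The scene view shows the thick rod held upright at (238,183), the moved bottle standing at (252,258) and the near bottle in place at (294,245). Next: over to the block, staying high.

```bash
python3 -m inch '[{"delta_pos":[0.012,-0.03,-0.03],"delta_rot":[-0.026,0,-0.026],"jaw":0.75},{"delta_pos":[0.035,-0.088,-0.055],"delta_rot":[-0.078,0,-0.078],"jaw":0.75},{"delta_pos":[0.06,-0.148,-0.08],"delta_rot":[-0.13,0,-0.13],"jaw":0.75},{"delta_pos":[0.085,-0.21,-0.105],"delta_rot":[-0.185,0,-0.185],"jaw":0.75},{"delta_pos":[0.11,-0.27,-0.13],"delta_rot":[-0.24,0,-0.24],"jaw":0.75},{"delta_pos":[0.135,-0.335,-0.155],"delta_rot":[-0.295,0,-0.295],"jaw":0.75},{"delta_pos":[0.16,-0.395,-0.18],"delta_rot":[-0.35,0,-0.35],"jaw":0.75},{"delta_pos":[0.185,-0.455,-0.205],"delta_rot":[-0.4,0,-0.405],"jaw":0.75},{"delta_pos":[0.207,-0.51,-0.225],"delta_rot":[-0.45,0,-0.455],"jaw":0.75},{"delta_pos":[0.215,-0.532,-0.237],"delta_rot":[-0.468,0,-0.476],"jaw":0.75},{"delta_pos":[0.215,-0.532,-0.237],"delta_rot":[-0.468,0,-0.476],"jaw":0.75}]'
python3 - <<'E'
from h import *
s=st(); Rt=pose(45,yaw=36); z=Rt.as_matrix()[:,2]
delta(np.array([496.5,282,142])+8*z,Rt)
E
```

```text
time: 10.9
tool_pos: [499.0, 277.3, 240.1]
tcp_rot: [0.418, 0.825, -0.176, 0.337]
wrist_force: [0.4, -0.3, -0.9]
grip_width: 0.372
grip_force: 40.0
10.9 q [ 0.6   0.49  1.45 -0.82  1.3   0.24] tcp [499.  277.3 240.1] F [ 0.4 -0.3 -0.9] w 32.7 gf 40.0
dp [0.1212, 0.0027, 0.1233] dr [-0.004, -0.003, 0.004]
```

```bash
python3 -m inch '[{"delta_pos":[0.04,0.002,0.04],"delta_rot":[0,0,0],"jaw":0.75},{"delta_pos":[0.08,0.0027,0.08],"delta_rot":[-0.004,-0.003,0.004],"jaw":0.75},{"delta_pos":[0.112,0.0027,0.115],"delta_rot":[-0.004,-0.003,0.004],"jaw":0.75},{"delta_pos":[0.121,0.0027,0.123],"delta_rot":[-0.004,-0.003,0.004],"jaw":0.75},{"delta_pos":[0.121,0.0027,0.123],"delta_rot":[-0.004,-0.003,0.004],"jaw":0.75}]'
python3 - <<'E'
from h import *
s=st(); r=R.from_quat(s["tcp_rot"]); print("grasp",s["tool_pos"]-8*r.apply([0,0,1]))
for n in("scene","wrist"):
    im=grab(n); np.savez(f"{n}3.npz",**im)
    p=im["pixels"]
    if n=="scene": p=cv2.resize(p[230:370,190:330],None,fx=3,fy=3,interpolation=cv2.INTER_CUBIC); a=p
    else: cv2.imwrite("pics/c3.png",np.hstack([cv2.resize(p,None,fx=.66,fy=.66),np.vstack([a,a])[:277,:420]]) if 0 else np.hstack([cv2.resize(p,(460,345)),cv2.resize(a,(340,345))]))
E
```

```text
time: 11.52
tool_pos: [500.7, 276.9, 137.2]
tcp_rot: [0.42, 0.823, -0.173, 0.341]
wrist_force: [0.3, -0.5, 0.9]
grip_width: 0.375
grip_force: 40.0
11.53 q [ 0.59  0.62  1.54 -0.89  1.15  0.43] tcp [500.7 276.9 137.2] F [ 0.3 -0.5  0.9] w 33.0 gf 40.0
grasp [497.40894479 281.47232285 142.86750947]
```

View pics/c3.png

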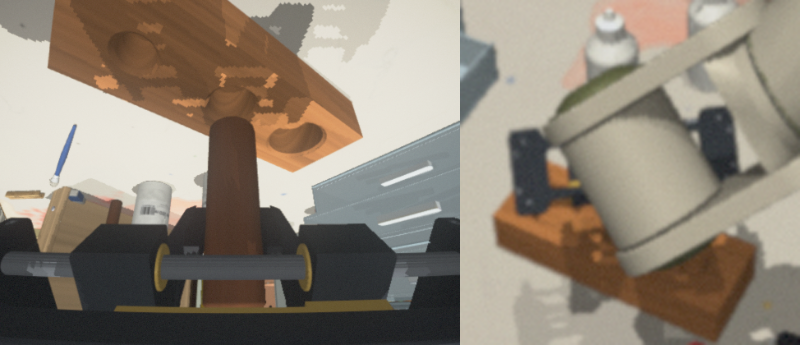

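The wrist view shows the rod foot at about (230,122) in front of the middle hole's mouth (230,100), with the small hole at (130,53) and the large one at (297,137). I'll measure the rod axis and the holes from this view.

Run:
```python
from h import *
from scipy.optimize import least_squares
np.set_printoptions(precision=2,suppress=True)
im=dict(np.load("wrist3.npz")); im["k1"]=float(im["k1"]); W=world(im)
q=W[(np.hypot(W[...,0]-497,W[...,1]-282)<24)&(W[...,2]>66)&(W[...,2]<125)]
f=least_squares(lambda p:np.hypot(q[:,0]-p[0]-p[2]*(q[:,2]-62),q[:,1]-p[1]-p[3]*(q[:,2]-62))-17,[497,282,0,0],loss="soft_l1")
print("rod foot",f.x,len(q),np.abs(f.fun).mean(), "zmin",np.nanmin(W[(np.hypot(W[...,0]-497,W[...,1]-282)<12)][:,2]))
q2=W[(np.hypot(W[...,0]-497,W[...,1]-282)<130)&(abs(W[...,2]-45)<8)]; print("top z",np.median(q2[:,2]))
K=im["mtx"];Mi=np.linalg.inv(im["camera_from_world"])
u,v=np.meshgrid(np.arange(560),np.arange(420))
p=cv2.undistortPoints(np.stack([u,v],-1).reshape(-1,1,2).astype(float),K,np.array([im["k1"],0,0,0.])).reshape(-1,2)
d=np.c_[p,np.ones(len(p))]@Mi[:3,:3].T;o=Mi[:3,3];Z=(o+d*((45-o[2])/d[:,2])[:,None]).reshape(420,560,3)
low=((W[...,2]<41)).astype(np.uint8)
for n,c,rad in(("h0",(422,284),13),("h1",(497,282),18.25),("h2",(572,281),25)):
    m=(low>0)&(np.hypot(Z[...,0]-c[0],Z[...,1]-c[1])<rad+8)&np.isfinite(W[...,2])
    cs=cv2.findContours(m.astype(np.uint8),cv2.RETR_EXTERNAL,cv2.CHAIN_APPROX_NONE)[0]
    if not cs: print(n,"none");continue
    cc=max(cs,key=cv2.contourArea)[:,0]; w=np.array([Z[y,x,:2] for x,y in cc])
    f=least_squares(lambda c:np.hypot(*(w-c).T)-rad,c,loss="soft_l1",f_scale=1.); print(n,f.x,w.min(0),w.max(0),len(w),np.median(np.abs(f.fun)))
# block outline at z45 by color
hsv=cv2.cvtColor(im["pixels"],cv2.COLOR_BGR2HSV)
m=((abs(W[...,2]-45)<6)).astype(np.uint8); cc=max(cv2.findContours(m,cv2.RETR_EXTERNAL,cv2.CHAIN_APPROX_NONE)[0],key=cv2.contourArea)[:,0]
w=np.array([W[y,x,:2] for x,y in cc],np.float32); print("outline",cv2.minAreaRect(w))
```

```text
rod foot [498.35 281.9    0.01   0.  ] 5674 0.38597212066243325 zmin 9.038389090053357
top z 44.788559755075354
h0 [420.76 289.33] [407.87 276.87] [432.95 301.88] 151 0.796432127889851
h1 [494.03 287.9 ] [476.61 270.39] [511.23 305.14] 139 1.2659434520320154
h2 [566.82 286.26] [543.29 263.04] [590.47 309.88] 153 1.8493232188090722
outline ((496.162109375, 285.1506042480469), (87.0340576171875, 241.49185180664062), 88.92861938476562)
```

Run:
```python
from h import *
from scipy.optimize import least_squares
np.set_printoptions(precision=2,suppress=True)
im=dict(np.load("wrist3.npz")); im["k1"]=float(im["k1"]); W=world(im)
K=im["mtx"];Mi=np.linalg.inv(im["camera_from_world"]);o=Mi[:3,3];print("cam",o,Mi[:3,2])
u,v=np.meshgrid(np.arange(560),np.arange(420))
p=cv2.undistortPoints(np.stack([u,v],-1).reshape(-1,1,2).astype(float),K,np.array([im["k1"],0,0,0.])).reshape(-1,2)
d=np.c_[p,np.ones(len(p))]@Mi[:3,:3].T;Z=(o+d*((45-o[2])/d[:,2])[:,None]).reshape(420,560,3)
# near (camera-facing) rim of each hole occludes: depth jump edge; use only those contour pts on the camera side
for th in(43.5,42,40):
  for n,c,rad in(("h0",(421,287),13),("h1",(495,285),18.25),("h2",(569,285),25)):
    m=(W[...,2]<th)&(np.hypot(Z[...,0]-c[0],Z[...,1]-c[1])<rad+8)
    cc=max(cv2.findContours(m.astype(np.uint8),cv2.RETR_EXTERNAL,cv2.CHAIN_APPROX_NONE)[0],key=cv2.contourArea)[:,0]
    w=np.array([Z[y,x,:2] for x,y in cc]); t=(o[:2]-c)/np.linalg.norm(o[:2]-c); s=(w-c)@t
    for nm,k in(("near",s>2),("far",s<-2)):
      ww=w[k]; f=least_squares(lambda c:np.hypot(*(ww-c).T)-rad,c,loss="soft_l1"); print(th,n,nm,f.x,len(ww),np.median(np.abs(f.fun)))
# colour outline at z45
hsv=cv2.cvtColor(im["pixels"],cv2.COLOR_BGR2HSV)
for t in(2,3,4):
    m=(abs(W[...,2]-45)<t).astype(np.uint8); m=cv2.morphologyEx(m,cv2.MORPH_OPEN,np.ones((3,3)))
    cc=np.vstack(cv2.findContours(m,cv2.RETR_EXTERNAL,cv2.CHAIN_APPROX_NONE)[0])[:,0]
    w=np.array([Z[y,x,:2] for x,y in cc],np.float32); w=w[np.hypot(*(w-[497,283]).T)<140]; print(t,cv2.minAreaRect(w))
```

```text
cam [413.97 398.97 179.96] [ 0.52 -0.71 -0.47]
43.5 h0 near [420.81 289.16] 98 0.49898218835102703
43.5 h0 far [420.86 285.86] 112 0.5601710105154041
43.5 h1 near [494.61 287.07] 83 0.3315170269829544
43.5 h1 far [493.83 287.31] 77 1.9980726916035607
43.5 h2 near [568.54 285.09] 81 0.2569824453484024
43.5 h2 far [569.99 284.49] 86 0.4996979040865668
42 h0 near [420.76 288.42] 80 0.21636496838049446
42 h0 far [420.78 289.17] 76 0.43980973219166053
42 h1 near [494.87 286.65] 76 0.17952399293002053
42 h1 far [493.1  289.24] 73 0.9204847613531477
42 h2 near [568.61 284.94] 77 0.30937660937847156
42 h2 far [566.49 286.85] 84 0.6402492229105672
40 h0 near [420.8  288.23] 73 0.18186358535755787
40 h0 far [420.79 291.41] 67 0.3150121370899388
40 h1 near [494.86 286.59] 74 0.20541921796718654
40 h1 far [491.82 290.81] 57 0.43919381993410056
40 h2 near [568.69 284.99] 77 0.3639910081797417
40 h2 far [563.63 288.99] 64 0.5355531122664896
2 ((495.84234619140625, 285.474365234375), (87.08271789550781, 239.97012329101562), 88.78046417236328)
3 ((495.8467712402344, 285.6498718261719), (87.32135009765625, 240.0762481689453), 88.86707305908203)
4 ((495.8511962890625, 285.88134765625), (87.81746673583984, 240.045166015625), 88.8416519165039)
```

```bash
cat >> h.py <<'E'
def ws(*ds):
    r=R.from_quat(ctrl.state()["tcp_rot"])
    for d in ds: print(d,(r.inv().apply(np.array(d,float))/600).round(4).tolist())
E
python3 -c "
from h import *
ws([-2.5,3,0],[-2.5,3,-14],[-2.5,3,-22],[-2.5,3,-28])"
```

```text
[-2.5, 3, 0] [0.0046, -0.0004, -0.0046]
[-2.5, 3, -14] [0.0211, -0.0005, 0.0119]
[-2.5, 3, -22] [0.0305, -0.0006, 0.0213]
[-2.5, 3, -28] [0.0376, -0.0006, 0.0284]
```

```bash
python3 -m inch '[{"delta_pos":[0.0046,-0.0004,-0.0046],"delta_rot":[0,0,0],"jaw":0.75},{"delta_pos":[0.013,-0.0005,0.004],"delta_rot":[0,0,0],"jaw":0.75},{"delta_pos":[0.0211,-0.0005,0.0119],"delta_rot":[0,0,0],"jaw":0.75},{"delta_pos":[0.024,-0.0005,0.015],"delta_rot":[0,0,0],"jaw":0.75},{"delta_pos":[0.0265,-0.0005,0.0175],"delta_rot":[0,0,0],"jaw":0.75},{"delta_pos":[0.0265,-0.0005,0.0175],"delta_rot":[0,0,0],"jaw":0.75}]'
python3 - <<'E'
from h import *
s=st(); print(s["moment"]); r=R.from_quat(s["tcp_rot"]); g=s["tool_pos"]-8*r.apply([0,0,1]);print("grasp",g,"foot z",g[2]-80.2)
im=grab("wrist");cv2.imwrite("pics/w4.png",cv2.resize(im["pixels"][70:230,170:400],None,fx=3,fy=3,interpolation=cv2.INTER_CUBIC))
ws([0,0,-4],[0,0,-8])
E
```

```text
time: 12.38
tool_pos: [497.7, 280.3, 118.2]
tcp_rot: [0.42, 0.823, -0.173, 0.341]
wrist_force: [-0.0, 0.6, -1.3]
grip_width: 0.373
grip_force: 40.0
12.38 q [ 0.6   0.65  1.55 -0.9   1.13  0.46] tcp [497.7 280.3 118.2] F [-0.   0.6 -1.3] w 32.8 gf 40.0
[ 0.25872543  0.22546309 -0.03631865]
grasp [494.31884411 284.87706134 123.90064498] foot z 43.70064497820893
[0, 0, -4] [0.0047, -0.0, 0.0047]
[0, 0, -8] [0.0094, -0.0, 0.0094]
```

View pics/w4.png

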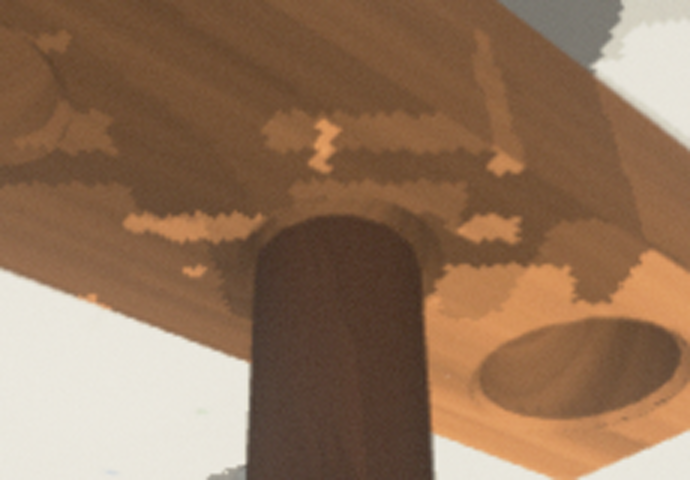

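The crop shows the rod foot inside the chamfered mouth, with the rod spanning 253–422 and the rim 245–435. There's slightly more room to the right and far side. Lowering gently.

```bash
python3 -m inch '[{"delta_pos":[0.002,0,0.002],"delta_rot":[0,0,0],"jaw":0.75},{"delta_pos":[0.004,0,0.004],"delta_rot":[0,0,0],"jaw":0.75},{"delta_pos":[0.006,0,0.006],"delta_rot":[0,0,0],"jaw":0.75},{"delta_pos":[0.008,0,0.008],"delta_rot":[0,0,0],"jaw":0.75}]'
python3 - <<'E'
from h import *
s=st(); print(s["moment"]); r=R.from_quat(s["tcp_rot"]); g=s["tool_pos"]-8*r.apply([0,0,1]);print("grasp",g,"foot z",g[2]-80.2)
ws([1,0,0],[0,1,0],[0,0,-25])
E
```

```text
time: 12.92
tool_pos: [497.7, 280.3, 111.4]
tcp_rot: [0.42, 0.823, -0.173, 0.341]
wrist_force: [-0.4, 0.3, 0.5]
grip_width: 0.369
grip_force: 40.0
12.93 q [ 0.6   0.66  1.55 -0.91  1.12  0.47] tcp [497.7 280.3 111.4] F [-0.4  0.3  0.5] w 32.5 gf 40.0
[ 0.30427942  0.23824677 -0.02472732]
grasp [494.32984955 284.87225426 117.05516681] foot z 36.85516680806727
[1, 0, 0] [-0.0007, 0.0013, 0.0007]
[0, 1, 0] [0.001, 0.001, -0.001]
[0, 0, -25] [0.0295, -0.0001, 0.0294]
```

The foot is 8 mm deep with no side force, so it's in. Continuing to the bottom.

```bash
python3 -m inch '[{"delta_pos":[0.004,0,0.004],"delta_rot":[0,0,0],"jaw":0.75},{"delta_pos":[0.008,0,0.008],"delta_rot":[0,0,0],"jaw":0.75},{"delta_pos":[0.012,0,0.012],"delta_rot":[0,0,0],"jaw":0.75},{"delta_pos":[0.016,0,0.016],"delta_rot":[0,0,0],"jaw":0.75},{"delta_pos":[0.02,0,0.02],"delta_rot":[0,0,0],"jaw":0.75},{"delta_pos":[0.024,0,0.024],"delta_rot":[0,0,0],"jaw":0.75},{"delta_pos":[0.027,0,0.027],"delta_rot":[0,0,0],"jaw":0.75},{"delta_pos":[0.0295,0,0.0295],"delta_rot":[0,0,0],"jaw":0.75},{"delta_pos":[0.0295,0,0.0295],"delta_rot":[0,0,0],"jaw":0.75}]'
python3 - <<'E'
from h import *
s=st(); print(s["moment"]); r=R.from_quat(s["tcp_rot"]); g=s["tool_pos"]-8*r.apply([0,0,1]);print("grasp",g,"foot z",g[2]-80.2)
E
```

```text
time: 14.05
tool_pos: [497.7, 280.3, 86.4]
tcp_rot: [0.42, 0.823, -0.173, 0.341]
wrist_force: [0.6, 0.1, -0.7]
grip_width: 0.374
grip_force: 40.0
14.05 q [ 0.6   0.7   1.56 -0.93  1.09  0.52] tcp [497.7 280.3  86.4] F [ 0.6  0.1 -0.7] w 32.9 gf 40.0
[0.23099372 0.25916015 0.02025193]
grasp [494.33973339 284.86447536  92.06020879] foot z 11.860208793037245
```

```bash
python3 -m inch '[{"delta_pos":[0,0,0],"delta_rot":[0,0,0],"jaw":0.4},{"delta_pos":[0,0,0],"delta_rot":[0,0,0],"jaw":0.1},{"delta_pos":[0,0,0],"delta_rot":[0,0,0],"jaw":0},{"delta_pos":[0,0,-0.05],"delta_rot":[0,0,0],"jaw":0},{"delta_pos":[0,0,-0.12],"delta_rot":[0,0,0],"jaw":0},{"delta_pos":[-0.03,0,-0.21],"delta_rot":[0,0,0],"jaw":0},{"delta_pos":[-0.06,0,-0.29],"delta_rot":[0,0,0],"jaw":0},{"delta_pos":[-0.06,0,-0.29],"delta_rot":[0,0,0],"jaw":0}]'
python3 - <<'E'
from h import *
from scipy.optimize import least_squares
st(); np.set_printoptions(precision=3,suppress=True)
im=grab("wrist"); W=world(im)
q=W[(np.hypot(W[...,0]-495,W[...,1]-285)<24)&(W[...,2]>55)&(W[...,2]<140)]; print(len(q), q[:,2].max() if len(q) else 0)
if len(q):
    f=least_squares(lambda p:np.hypot(q[:,0]-p[0]-p[2]*(q[:,2]-45),q[:,1]-p[1]-p[3]*(q[:,2]-45))-17,[495,285,0,0],loss="soft_l1");print(f.x)
im=grab("top");W=world(im)
for n,c in(("moved",(600,110)),("near",(531,7))):
    m=(W[...,2]>125)&(W[...,2]<150)&(np.hypot(W[...,0]-c[0],W[...,1]-c[1])<40);q=W[m];print(n,len(q),q.min(0) if len(q) else 0,q.max(0) if len(q) else 0)
delta([600.2,109.6,230],R.from_quat([0.839,0.544,0,0]))
E
```

```text
time: 15.05
tool_pos: [440.1, 360.9, 238.5]
tcp_rot: [0.42, 0.823, -0.17, 0.343]
wrist_force: [-0.5, 0.6, -1.3]
grip_width: 0.999
grip_force: 0.0
15.05 q [ 0.77  0.55  1.37 -0.79  1.42  0.35] tcp [440.1 360.9 238.5] F [-0.5  0.6 -1.3] w 87.9 gf 0.0
2386 131.02613163603934
[495.012 285.381   0.006  -0.01 ]
moved 133 [586.921  94.954 125.069] [615.709 123.547 147.035]
near 133 [516.931  -6.577 127.404] [545.046  21.133 144.878]
dp [-0.3434, -0.0284, 0.3542] dr [0.262, 0.452, 0.631]
```

The rod stands upright, its top at about 130 mm, which means fully down. Going back for the bottle.

```bash
python3 -m inch '[{"delta_pos":[-0.04,-0.003,0.04],"delta_rot":[0.03,0.05,0.07],"jaw":0},{"delta_pos":[-0.08,-0.007,0.08],"delta_rot":[0.06,0.1,0.14],"jaw":0},{"delta_pos":[-0.13,-0.01,0.13],"delta_rot":[0.09,0.155,0.22],"jaw":0},{"delta_pos":[-0.18,-0.014,0.18],"delta_rot":[0.12,0.21,0.29],"jaw":0},{"delta_pos":[-0.23,-0.018,0.23],"delta_rot":[0.155,0.265,0.37],"jaw":0},{"delta_pos":[-0.28,-0.022,0.28],"delta_rot":[0.19,0.33,0.45],"jaw":0},{"delta_pos":[-0.32,-0.026,0.32],"delta_rot":[0.22,0.38,0.53],"jaw":0},{"delta_pos":[-0.343,-0.0284,0.354],"delta_rot":[0.25,0.43,0.6],"jaw":0},{"delta_pos":[-0.343,-0.0284,0.354],"delta_rot":[0.262,0.452,0.631],"jaw":0},{"delta_pos":[-0.343,-0.0284,0.354],"delta_rot":[0.262,0.452,0.631],"jaw":0}]'
python3 - <<'E'
from h import *
st(); delta([600.4,109.6,126],R.from_quat([0.839,0.544,0,0]))
E
```

```text
time: 16.4
tool_pos: [599.9, 108.6, 228.7]
tcp_rot: [0.839, 0.543, -0.001, -0.0]
wrist_force: [0.2, 0.3, -0.3]
grip_width: 0.999
grip_force: 0.0
16.4 q [-0.01  0.52  1.25 -0.    1.37  0.41] tcp [599.9 108.6 228.7] F [ 0.2  0.3 -0.3] w 87.9 gf 0.0
dp [0.0022, 0.0003, 0.1712] dr [-0.001, 0.001, -0.001]
```

```bash
python3 -m inch '[{"delta_pos":[0.002,0,0.06],"delta_rot":[0,0,0],"jaw":0},{"delta_pos":[0.002,0,0.13],"delta_rot":[0,0,0],"jaw":0},{"delta_pos":[0.002,0,0.165],"delta_rot":[0,0,0],"jaw":0},{"delta_pos":[0.002,0,0.171],"delta_rot":[0,0,0],"jaw":0.3},{"delta_pos":[0.002,0,0.171],"delta_rot":[0,0,0],"jaw":0.8},{"delta_pos":[0.002,0,0.171],"delta_rot":[0,0,0],"jaw":0.8},{"delta_pos":[0.002,0,0.171],"delta_rot":[0,0,0],"jaw":0.8},{"delta_pos":[0.002,0,0.171],"delta_rot":[0,0,0],"jaw":0.8},{"delta_pos":[0.002,0,0.171],"delta_rot":[0,0,0],"jaw":0.8}]' 25
python3 - <<'E'
from h import *
st(); delta([705.2,-65.6,126],R.from_quat([0.839,0.544,0,0]))
E
```

```text
time: 17.52
tool_pos: [600.8, 111.0, 128.0]
tcp_rot: [0.839, 0.544, 0.0, 0.0]
wrist_force: [-0.3, -0.7, 0.7]
grip_width: 0.342
grip_force: 14.0
17.52 q [-0.01  0.61  1.38 -0.    1.15  0.41] tcp [600.8 111.  128. ] F [-0.3 -0.7  0.7] w 30.1 gf 14.0
dp [-0.1979, 0.2789, 0.0035] dr [0.001, -0.0, 0.0]
```

```bash
python3 -m inch '[{"delta_pos":[0,0,-0.03],"delta_rot":[0,0,0],"jaw":0.8},{"delta_pos":[-0.01,0.02,-0.06],"delta_rot":[0,0,0],"jaw":0.8},{"delta_pos":[-0.05,0.07,-0.06],"delta_rot":[0,0,0],"jaw":0.8},{"delta_pos":[-0.1,0.14,-0.06],"delta_rot":[0,0,0],"jaw":0.8},{"delta_pos":[-0.15,0.21,-0.06],"delta_rot":[0,0,0],"jaw":0.8},{"delta_pos":[-0.185,0.262,-0.06],"delta_rot":[0,0,0],"jaw":0.8},{"delta_pos":[-0.197,0.28,-0.05],"delta_rot":[0,0,0],"jaw":0.8},{"delta_pos":[-0.197,0.28,-0.03],"delta_rot":[0,0,0],"jaw":0.8},{"delta_pos":[-0.197,0.28,-0.01],"delta_rot":[0,0,0],"jaw":0.8},{"delta_pos":[-0.197,0.28,-0.001],"delta_rot":[0,0,0],"jaw":0.8},{"delta_pos":[-0.197,0.28,-0.001],"delta_rot":[0,0,0],"jaw":0.8}]'; python3 -c "
from h import *
st()"
```

```text
time: 18.9
tool_pos: [705.9, -64.6, 128.7]
tcp_rot: [0.839, 0.545, 0.0, 0.0]
wrist_force: [-0.3, -0.3, -1.9]
grip_width: 0.343
grip_force: 25.0
18.9 q [-0.26  0.83  0.99 -0.    1.33  0.16] tcp [705.9 -64.6 128.7] F [-0.3 -0.3 -1.9] w 30.2 gf 25.0
```

```bash
python3 -m inch '[{"delta_pos":[0,0,0.0015],"delta_rot":[0,0,0],"jaw":0.8},{"delta_pos":[0,0,0.0025],"delta_rot":[0,0,0],"jaw":0.8},{"delta_pos":[0,0,0.0025],"delta_rot":[0,0,0],"jaw":0.8}]'; python3 -c "
from h import *
st()"
```

```text
time: 19.27
tool_pos: [706.2, -65.3, 128.0]
tcp_rot: [0.839, 0.544, 0.001, 0.001]
wrist_force: [-0.9, 0.8, 5.0]
grip_width: 0.341
grip_force: 25.1
19.27 q [-0.26  0.83  0.99  0.    1.33  0.16] tcp [706.2 -65.3 128. ] F [-0.9  0.8  5. ] w 30.1 gf 25.1
```

Contact with the table (+5 N). Releasing and retreating straight up.

```bash
python3 -m inch '[{"delta_pos":[0,0,0],"delta_rot":[0,0,0],"jaw":0.4},{"delta_pos":[0,0,0],"delta_rot":[0,0,0],"jaw":0},{"delta_pos":[0,0,0],"delta_rot":[0,0,0],"jaw":0},{"delta_pos":[0,0,-0.05],"delta_rot":[0,0,0],"jaw":0},{"delta_pos":[0,0,-0.14],"delta_rot":[0,0,0],"jaw":0},{"delta_pos":[0,0,-0.2],"delta_rot":[0,0,0],"jaw":0},{"delta_pos":[0.1,-0.14,-0.2],"delta_rot":[0,0,0],"jaw":0},{"delta_pos":[0.2,-0.28,-0.2],"delta_rot":[0,0,0],"jaw":0},{"delta_pos":[0.2,-0.28,-0.2],"delta_rot":[0,0,0],"jaw":0},{"delta_pos":[0.2,-0.28,-0.2],"delta_rot":[0,0,0],"jaw":0},{"delta_pos":[0.2,-0.28,-0.2],"delta_rot":[0,0,0],"jaw":0}]'
python3 - <<'E'
from h import *
st(); im=grab("top");W=world(im)
for n,c in(("far",(705,-65)),("near",(531,7)),("rod",(496,283))):
    lo,hi=(120,135) if n=="rod" else (125,150)
    m=(W[...,2]>lo)&(W[...,2]<hi)&(np.hypot(W[...,0]-c[0],W[...,1]-c[1])<40);q=W[m];print(n,len(q),q.min(0) if len(q) else 0,q.max(0) if len(q) else 0)
cv2.imwrite("pics/s5.png",grab("scene")["pixels"])
E
```

```text
time: 20.65
tool_pos: [601.4, 113.1, 247.2]
tcp_rot: [0.839, 0.545, 0.0, 0.001]
wrist_force: [1.1, -0.3, -0.6]
grip_width: 0.998
grip_force: 0.0
20.65 q [-0.01  0.51  1.22 -0.    1.41  0.41] tcp [601.4 113.1 247.2] F [ 1.1 -0.3 -0.6] w 87.8 gf 0.0
far 127 [691.79391817 -79.87888736 125.29333408] [721.36425697 -51.02744061 146.97895374]
near 135 [515.35481752  -6.57526612 125.04755987] [545.22354854  21.23794456 146.4719892 ]
rod 0 0 0
```

View pics/s5.png

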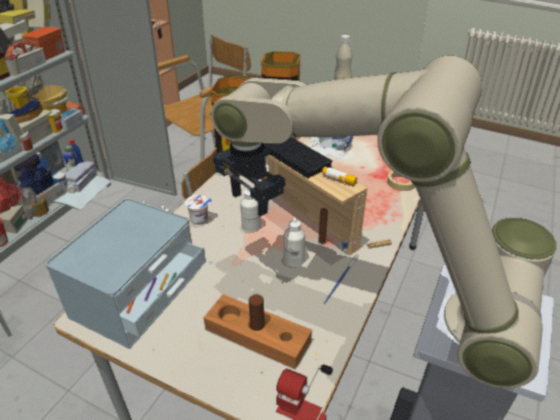

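The thick rod stands in the middle hole (257,312), both bottles are back at (250,212) and (294,245), and the thin rod still stands at (323,225). The gripper touches nothing, so I'm handing in.

```bash
python3 -c "
from cell import ctrl
print(ctrl.job_done())"
```

```text
the job is handed in; nothing more can be done
None
```

I handed the job in at about 21 s: the thick rod stands fully down in the middle hole, the far bottle is back within about 2 mm of where it began, and the near bottle and thin rod were left in place; no verdict came back.

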